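# Load a shielded sample counter whose heavy flap is raised by a lever

### The job

Load the shielded counter: press down the pad at the long end of its lever until the spring catch snaps over and holds it, so that the heavy flap stays up when you let go; push the sample slide fully home by its end plate, with the cup riding on it; then press down the catch's tab to free the lever, so that the flap falls shut over the sample. Only push and press with the fingers: nothing needs to be gripped and nothing may be lifted; do not touch the flap or the cup, and leave everything else where it stands.

Things in the scene. Friction and masses are not known exactly. Their poses are not given: they have to be found in the camera images.
- counter: Shielded sample counter, a grey bench device fixed on the worktop. Origin: on the worktop under the middle of the shield's front face; x points from the loading side (the robot) into the shield, y left, z up. Shield: x 0 to 135 mm, y -47 to 47 mm, 99 mm high. The sample slide lies before it along y = 0; lever and catch are on its right. Base plate 285 x 170 x 10 mm.
- lever_pad (a point): Middle of the upper face of the ribbed black finger pad (40 mm along the lever, 26 mm wide) on the end of the lever's long arm. About 131 mm above the worktop at rest, 63 mm when the catch holds it, 55 mm at the hard stop. Pressing it takes about 6 to 16 N.
- lever_pivot (a point): Lever's pivot pin, across the counter's x axis, 93 mm above the worktop. The lever is a flat steel bar 12 mm wide, 68 mm right of the counter's middle; its pad is 145 mm from this pin on the robot's side. Its short end rests under a roller on the flap's side, so pressing the pad raises the flap.
- lever (a joint): Turn of the lever, rad: 0 at rest (long end up), growing as the pad goes down. The catch snaps over the lever's side pin at about 0.50; let go, the lever comes back to about 0.48 and stays. Hard stop at 0.535.
- flap (a joint): Opening of the heavy lead-lined flap (1.4 kg; roof and front of the shield in one piece, 128 x 94 mm, hinged along the back top edge), rad: 0 shut, about 0.5 while the catch holds the lever. Damped: falls shut in about a second when the lever is freed.
- flap_edge (a point): Middle of the lower front edge of the flap: 20 mm above the worktop when shut, about 90 mm when held open.
- catch_tab (a point): Middle of the upper face of the ribbed black tab (30 x 28 mm) of the spring catch, right of the lever, 60 mm above the worktop. It stands out from an upright steel hook 106 mm high, which is 48 mm nearer the lever. Pressed down, it swings the hook off the lever: free after about 7 mm, stop at 20 mm; about 2 to 8 N.
- catch (a joint): Turn of the spring catch, rad: 0 at rest (hook over the lever's path), growing as the tab is pressed down, at most 0.3. It springs back by itself.
- push_boss (a point): Middle of the front face of the round black boss (24 mm wide) on the upright end plate (60 mm wide, top 49 mm above the worktop) at the robot's end of the sample slide; 30 mm above the worktop. Pushed along the counter's x axis with about 2 to 4 N.
- slide (a joint): Travel of the sample slide into the shield, m: 0 pulled out, 0.110 fully home (hard stop). When home, the end plate is still 62 mm in front of the shield.
- loaded_cup: Closed sample cup, 50 mm wide and 58 mm high, standing in the low white ring on the slide, 119 mm behind the push boss, foot 17 mm above the worktop. Origin: under its centre; z is its upright axis.
- vial_a: capped reagent vial, 23 mm wide and 50 mm high, standing on the worktop to the right of the counter; a bystander; origin under its centre
- vial_b: second capped reagent vial of the same size beside the first; a bystander
- marker: marker pen, 137 x 11 mm, lying on the worktop along the left side of the counter; a bystander
- timer: flat countdown timer, 62 x 62 x 19 mm, lying near the front edge to the right; a bystander
- test_card: flat test card, 70 x 20 x 4 mm, lying near the front edge to the right; a bystander
- label_roll: roll of labels, 61 mm wide and 30 mm high, to the right; a bystander
- sample_cup_1: another closed sample cup, 50 mm wide and 58 mm high, standing on the worktop at the right, not on the slide; a bystander
Things that resemble listed ones, but are neither listed nor needed, are in the scene too. There is more than one size of the loaded_cup; the job needs the largest.

How it is judged:
By the outcome, as a careful person would: the job done as asked, in the order asked, and still so for the second after the job is handed in, with the robot touching nothing.
It also fails if it takes over 64 s, if anything falls off the work surface, if the arm or the gripper's body presses on something with over 40 N, if the wrist force passes 120 N, or if a joint passes its speed limit or range.

### The arm

A 7-joint arm with a two-finger parallel gripper is mounted at the origin on a cart in front of the work surface, level with it; the furniture and walls round the work are solid. World frame = base frame: x ahead of the robot, y to its left, z up, the work surface at z = 0. Lengths are in m, angles in rad, forces in N, time in s.
With the tool pointing down it reaches from about 0.375 to 0.925 m from the base axis. Payload 3.1 kg.
Tool frame: the origin (TCP) lies at the very end of the fingers, on their centre line; the grasp point (between the pads) lies 19 mm behind it; x points along the fingers, z is the direction in which the jaws open and shut, and the axes are right-handed (so a half turn about x gives the same grasp; the last joint's range is limited). The gripper opens to 85 mm and grips with 20 to 120 N. Pads are 22 mm wide; open, the fingers measure 114 mm over their backs; the gripper's body (76 mm by 85 mm) begins 54 mm behind the grasp point. The pads swing forward as they close: fully open they stand 13 mm farther back than shut.
Start: joints at [-0.098, 0.383, 0.044, 1.598, -0.018, 1.161, -0.05], TCP at [0.65, 0, 0.193] pointing down, gripper open.
Joint ranges: [-2.61, 2.61], [-0.41, 2.15], [-1.48, 1.57], [0, 2.5], [-1.57, 4.71], [0.05, 1.97], [-2.85, 2.85]. Speed limits (rad/s): [2.79, 2.79, 3.14, 3.14, 3.14, 3.14, 3.14].

### API

Orientations are given as a unit quaternion [x, y, z, w].
In Python, from bench import r gives the robot as it stands. The module is installed in compiled form; this text tells all that it offers.
- The arm moves only by the tool jog_arm, never from a script. Its argument "steps" is text: rows parted by semicolons, each of 4 numbers parted by spaces: the shift along the tool's x, y, z in mm, then the turn about the tool's x in degrees. In form: dx dy dz roll; .... A call has 1 to 20 rows; each row is the pose to reach, as a shift and turn from the pose commanded when the call began, along the tool's axes at that moment; what a row does not reach only later rows make up. A row lasts 1/10 s, in which the tool goes at most 50 mm and 8.59 degrees, less where a joint would pass 70% of its speed; a pose out of reach is approached as far as the arm can. A call with a gripper value outside its range is refused whole. "gripper" is the closure in counts, from 0 (fully open) to 255 (shut), set as the call begins (left out, the last holds). The fingers move at their own pace and stop on an object; "force" is the grip in N (left out, the last holds). Time passes only in rows, so rows that repeat a pose let the fingers close. It gives the time, the measured TCP pose, the force and the opening at its end, in the units of the state.
- r.state(): the state, without advancing time (a new reading comes with each control period).
- r.snapshot(name): name is "scene" or "side" or "wrist"; returns a dict with "img" (400x640x3 uint8, red, green, blue), "fx", "fy", "cx", "cy" (pixels), "eye" and "attitude" of the camera in the world. Camera axes: x right, y up, looking along -z (the intrinsics and any distortion apply to the point x, -y, -z); pixel columns grow to the right and rows downward; lengths in m; the calibration is good to about 2 mm. A picture is of the moment at which its call begins. There is no depth.
- r.sign_off(): hands the job in, once; it reports no verdict.
The state is a dict: "t": time; "q": joint angles; "dq": joint speeds; "joint_torque": joint torques, N m; "position": TCP position; "tcp_rot": TCP orientation; "force": force on the tool from outside, world axes, zero at the start; "wrist_torque": the same for the moment, N m; "grip_width": finger opening in m.
Only numpy, scipy, OpenCV 4.12 (cv2) and the standard library are available. Lean on these libraries where they do the work, as an engineer would, in place of code of your own. Each camera call takes 0.05 s, during which the arm holds its last target. There are 200 camera calls.

## Working session

There is one attempt and no reset: what is moved stays moved. The work goes in short steps, Python scripts to look and compute and a tool call to move; the robot and the scene stay as the last step left them, time stands still between calls to the robot, and variables do not carry over. Pictures are saved under pics/ and viewed, about 8 in all and at most 12, crops included, and the job is handed in when it is done.

Besides the shell and the picture viewer there is one more tool, called as a command line: name --argument value ..., lists and objects as JSON in quotes. jog_arm: Moves the arm, as the interface text tells. Its arguments: {"type":"object","properties":{"steps":{"type":"string"},"gripper":{"type":"number"},"force":{"type":"number"}},"required":["steps"]}

```bash
mkdir -p pics; cat > h.py <<'E'
import numpy as np,cv2
from scipy.spatial.transform import Rotation as R
from bench import r
def snap(n,f):
    s=r.snapshot(n); cv2.imwrite('pics/'+f,s['img'][:,:,::-1])
    np.save('pics/'+f+'.npy',{k:v for k,v in s.items()},allow_pickle=True); return s
def load(f): return np.load('pics/'+f+'.npy',allow_pickle=True).item()
def rot(a):
    a=np.array(a,float); return R.from_quat(a).as_matrix() if a.size==4 else a.reshape(3,3)
def ray(s,u,v,z):
    d=rot(s['attitude'])@np.array([(u-s['cx'])/s['fx'],-(v-s['cy'])/s['fy'],-1]); e=np.array(s['eye'])
    return e+d*(z-e[2])/d[2]
def proj(s,p):
    c=rot(s['attitude']).T@(np.array(p)-s['eye']); return np.array([s['cx']+s['fx']*c[0]/-c[2],s['cy']-s['fy']*c[1]/-c[2]])
E
python3 - <<'E'
from h import *
for n in ['scene','side','wrist']:
    s=snap(n,n+'0.png'); print(n,s.keys(),s['fx'],s['cx'],s['cy'],s['eye'],s['attitude'])
print(r.state())
E
```

```text
scene dict_keys(['img', 'fx', 'fy', 'cx', 'cy', 'eye', 'attitude']) 451.94211665959705 319.77855331190307 202.89415418565434 [0.23152569 0.58664346 0.85657918] [-0.09742662  0.37239858  0.89219012 -0.23627132]
side dict_keys(['img', 'fx', 'fy', 'cx', 'cy', 'eye', 'attitude']) 383.4641975719175 314.3594722458588 195.842281418763 [0.83320588 0.61956178 0.8695685 ] [0.06520691 0.35375862 0.92124215 0.14803987]
wrist dict_keys(['img', 'fx', 'fy', 'cx', 'cy', 'eye', 'attitude']) 327.87525124065536 318.63830616383433 203.61160130634482 [0.64976293 0.07414996 0.37293686] [-1.46826421e-01  1.50173715e-03 -9.67676681e-05  9.89161128e-01]
{'t': 0.15, 'q': array([-0.09777516,  0.38363183,  0.04386433,  1.59923467, -0.01792328,
        1.16116531, -0.04988096]), 'dq': array([-0.00094557, -0.00297765,  0.00093177, -0.00559542, -0.00023179,
       -0.00028644, -0.00174129]), 'joint_torque': array([ 2.19941270e-03, -4.34053266e+01,  1.02680024e+00, -2.49981201e+01,
        1.06983635e-02,  7.30535554e-03,  3.91670756e-05]), 'position': array([ 6.49183974e-01, -2.27632136e-05,  1.92076176e-01]), 'tcp_rot': array([-4.66674272e-05,  7.07829250e-01, -1.69122138e-05,  7.06383572e-01]), 'force': array([-0.2012326 , -0.27338149, -0.49507396]), 'wrist_torque': array([-0.02833716, -0.03852461,  0.03265975]), 'grip_width': 0.0853677175817162}
```

View pics/scene0.png

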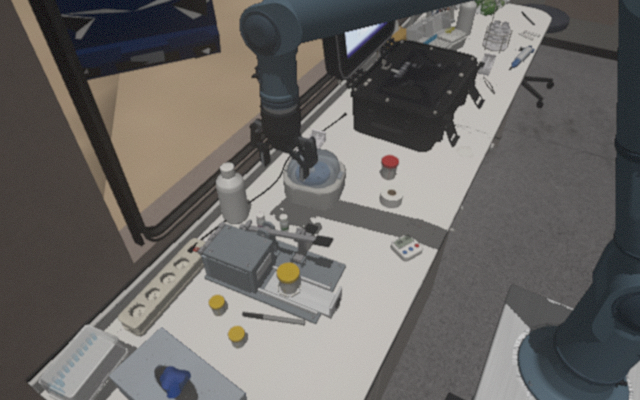

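View pics/side0.png

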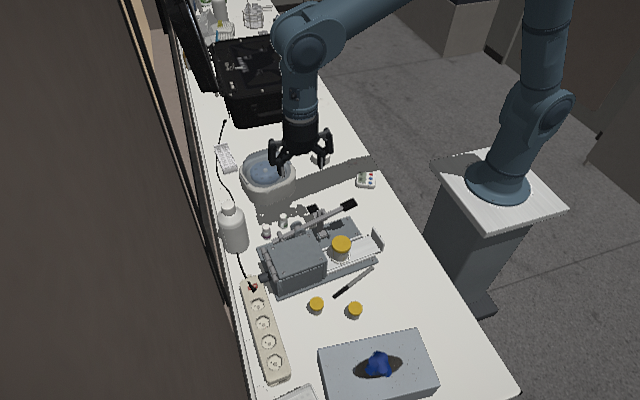

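Scene: the counter is at about (270,265), with the cup on its slide at (288,280). Other yellow-lid cups, smaller and off the slide, are at (217,303) and (236,336); the red-lid cup is at (390,165). The lever pad is at about (322,240) in scene and (348,204) in side. I'll check with one crop of each.

```bash
python3 - <<'E'
import cv2
a=cv2.imread('pics/scene0.png')[205:330,190:360]; b=cv2.imread('pics/side0.png')[185:310,250:400]
cv2.imwrite('pics/c1.png',cv2.resize(a,None,fx=4.7,fy=4.7,interpolation=2)); cv2.imwrite('pics/c2.png',cv2.resize(b,None,fx=4.8,fy=4.8,interpolation=2))
E
```

```text
(no output)
```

View pics/c1.png

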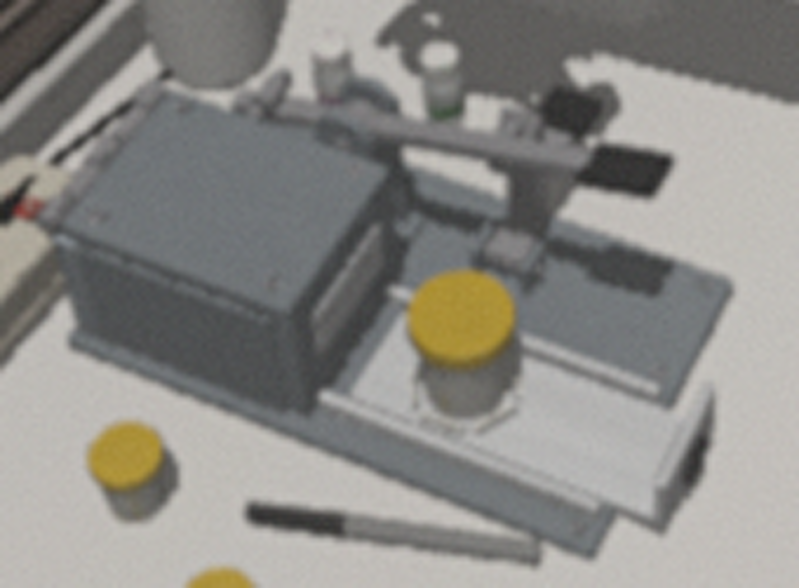

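View pics/c2.png

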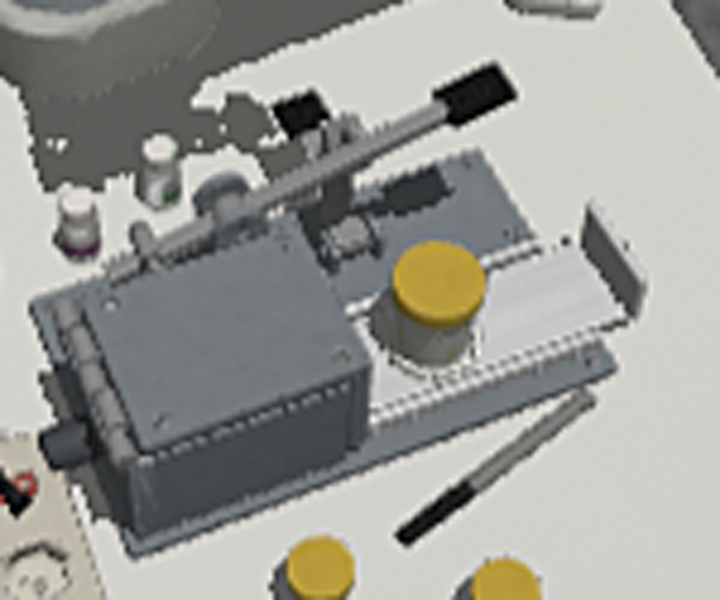

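Crop 1 shows the shield roof corners at (295,310) and (388,170), the pad at (627,172), the tab at (573,110) and the cup lid at (461,312). Crop 2 shows the roof corners at (365,372) and (285,232), the pad at (475,93), the tab at (301,113) and the lid at (440,280). Only this cup is on the slide, and it is the largest. Next I fit the pose.

```bash
python3 - <<'E'
from h import *
from scipy.optimize import least_squares
A=load('scene0.png');B=load('side0.png')
P={'fl':((0,47,99),(295,310),(365,372)),'fr':((0,-47,99),(388,170),(285,232)),
'pad':(131,(627,172),(475,93)),'tab':(60,(573,110),(301,113)),'lid':(75,(461,312),(440,280)),
'blf':(10,(600,550),(613,370)),'brf':(10,(730,290),(480,155)),'br':(99,(165,95),(60,305)),'bl':(99,(50,225),(125,462))}
px=lambda a,b:((a[0]/4.7+190,a[1]/4.7+205),(b[0]/4.8+250,b[1]/4.8+185))
W={}
for k,(m,a,b) in P.items():
    z=(m if np.isscalar(m) else m[2])/1e3; u,v=px(a,b)
    p,q=ray(A,*u,z),ray(B,*v,z); W[k]=(p+q)/2; print(k,p.round(4),q.round(4))
    f=lambda x:np.r_[proj(A,x)-u,proj(B,x)-v]
    o=least_squares(f,p); print('   tri',o.x.round(4),np.abs(o.fun).max().round(2))
# yaw,origin from lines with known local y (lid y=0, pad y=-68, fl,fr, base corners)
L={'fl':(0,47),'fr':(0,-47),'lid':(None,0),'pad':(None,-68),'br':(None,-47),'bl':(None,47)}
def res(t):
    c,s=np.cos(t[2]),np.sin(t[2]);o=[]
    for k,(x,y) in L.items():
        d=W[k][:2]-t[:2];lx,ly=c*d[0]+s*d[1],-s*d[0]+c*d[1]
        if x is not None:o.append(lx-x/1e3)
        o.append(ly-y/1e3)
    return o
o=least_squares(res,[.7,.3,0]);t=o.x;print(t,np.round(o.fun,4))
c,s=np.cos(t[2]),np.sin(t[2])
for k in W:
    d=W[k][:2]-t[:2];print(k,(c*d[0]+s*d[1]).round(4),(-s*d[0]+c*d[1]).round(4))
E
```

```text
fl [0.6296 0.1633 0.099 ] [0.6406 0.1701 0.099 ]
   tri [0.6366 0.1579 0.0843] 1.28
fr [0.6391 0.0759 0.099 ] [0.6514 0.0776 0.099 ]
   tri [0.6476 0.0657 0.083 ] 0.21
pad [0.5286 0.0456 0.131 ] [0.5344 0.0442 0.131 ]
   tri [0.5317 0.0395 0.1238] 0.29
tab [ 0.6013 -0.0296  0.06  ] [ 0.607  -0.0278  0.06  ]
   tri [ 0.6047 -0.035   0.0522] 0.25
lid [0.5762 0.1135 0.075 ] [0.5781 0.1154 0.075 ]
   tri [0.5772 0.1127 0.0725] 0.34
blf [0.4804 0.1542 0.01  ] [0.4889 0.159  0.01  ]
   tri [ 0.4837  0.1498 -0.002 ] 0.89
brf [ 0.4963 -0.0033  0.01  ] [ 0.5011 -0.0034  0.01  ]
   tri [ 0.4985 -0.0082  0.0031] 0.06
br [0.759  0.0898 0.099 ] [0.7727 0.0859 0.099 ]
   tri [0.7714 0.0768 0.0824] 0.77
bl [0.7545 0.1796 0.099 ] [0.7644 0.1816 0.099 ]
   tri [0.7632 0.1733 0.086 ] 0.31
[0.64014935 0.12206224 0.09742585] [-0.0007 -0.0021  0.0007  0.0014 -0.0014  0.0017  0.0007 -0.0004]
fl -0.0007 0.0449
fr 0.0007 -0.0456
pad -0.1157 -0.0663
tab -0.0505 -0.1465
lid -0.0634 -0.0014
blf -0.1514 0.0495
brf -0.153 -0.111
br 0.1218 -0.0463
bl 0.1244 0.0466
```

Pose fit: counter origin at about (0.640, 0.122), yaw 0.097. The pad is at (0.531, 0.044), the tab at (0.604, -0.029) and the boss at about (0.459, 0.104). Next I close the fingers, move above the pad, align the yaw and take a close look.

jog_arm --steps "0 8 -20 -1; 0 18 -45 -2; 0 27 -70 -4; 0 36 -95 -5; 0 45 -118 -5.6; 0 45 -118 -5.6; 0 45 -118 -5.6; 0 45 -118 -5.6" --gripper 255

```text
t: 0.95
position: [0.5328, 0.0444, 0.1933]
tcp_rot: [-0.034, 0.706, 0.034, 0.707]
force: [0.1, -0.2, -0.1]
grip_width: -0.0001
```

```bash
python3 - <<'E'
from h import *
s=snap('wrist','w1.png');st=r.state();print(st['t'],st['position'],st['force'],st['grip_width'],s['eye'])
for n,p in dict(pad=(.5315,.0445,.131),tab=(.604,-.0287,.06),boss=(.459,.104,.03),tcp=st['position']).items():print(n,proj(s,p))
E
```

```text
1.0 [0.53292429 0.04433213 0.19323913] [ 0.13705338 -0.45214628  0.52979728] 0.0002761046797525012 [0.5258403  0.11826388 0.37431717]
pad [316.70932992 203.69420007]
tab [379.02632564 256.57731936]
boss [251.4562785 112.0667804]
tcp [318.49911704 234.64459919]
```

View pics/w1.png

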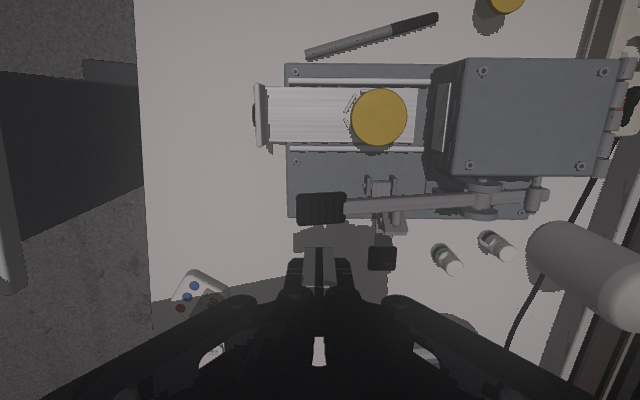

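The wrist view shows the pad at (321,208), the tab at (382,257) and the boss face at (254,113), with the counter well aligned to the tool.

```bash
python3 - <<'E'
from h import *
s=load('w1.png');st=r.state();T=rot(st['tcp_rot'])
for n,u,v,z in [('pad',321,208,.131),('tab',382,257,.06),('boss',254,114,.03),('lid',379,117,.075)]:
    p=ray(s,u,v,z);print(n,p.round(4),'tool',(T.T@(p-st['position'])*1e3).round(1))
E
```

```text
pad [0.5352 0.0413 0.131 ] tool [62.2 -3.2  1.9]
tab [ 0.6072 -0.0289  0.06  ] tool [133.3 -80.   66.8]
boss [0.4616 0.1024 0.03  ] tool [163.2  64.7 -65.5]
lid [0.58   0.1125 0.075 ] tool [118.3  63.3  53.4]
```

jog_arm --steps "20 -3 2 0; 40 -3 2 0; 55 -3 2 0; 62 -3 2 0; 70 -3 2 0; 78 -3 2 0; 86 -3 2 0; 94 -3 2 0; 102 -3 2 0; 110 -3 2 0; 117 -3 2 0; 123 -3 2 0; 127 -3 2 0; 130 -3 2 0; 132 -3 2 0; 134 -3 2 0; 134 -3 2 0"

```text
t: 2.7
position: [0.5314, 0.042, 0.0592]
tcp_rot: [-0.035, 0.708, 0.034, 0.704]
force: [-5.6, 0.3, 8.0]
grip_width: -0.0004
```

jog_arm --steps "2 0 0 0; 2.5 0 0 0; 2.5 0 0 0; 2.5 0 0 0; 0 0 0 0; -2 0 0 0; -4 0 0 0; -6 0 0 0; -9 0 0 0; -14 0 0 0; -25 0 0 0; -50 0 0 0; -80 0 0 0; -110 0 0 0; -134 0 0 0; -134 0 0 0; -134 0 0 0"

```text
t: 4.4
position: [0.535, 0.0423, 0.1939]
tcp_rot: [-0.034, 0.705, 0.035, 0.707]
force: [-0.7, -0.0, 0.1]
grip_width: -0.0
```

```bash
python3 - <<'E'
from h import *
s=snap('wrist','w2.png');st=r.state();print(st['t'],st['position'],st['force'])
for z in(.063,.131):print(proj(s,(.533,.041,z)))
E
```

```text
4.45 [0.53394825 0.04214896 0.19260917] [-0.01892159 -0.87139762 -0.69175652]
[316.05742413 184.61083234]
[315.54757326 205.11403299]
```

View pics/w2.png

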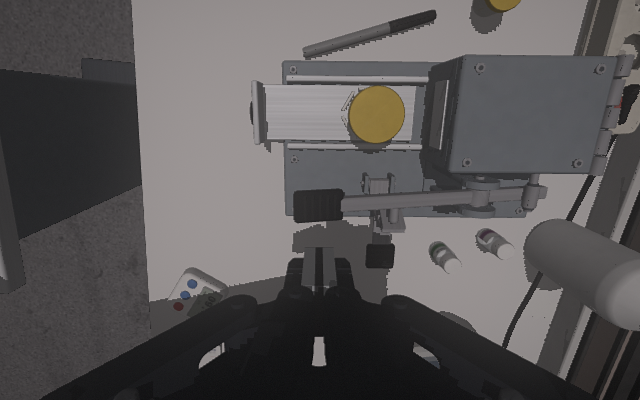

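The catch did not hold: the lever and flap are back at rest, with the pad at (318,205). I'll press deeper, watching the force for the hard stop.

jog_arm --steps "20 1 1 0; 40 1 1 0; 55 1 1 0; 62 1 1 0; 70 1 1 0; 78 1 1 0; 86 1 1 0; 94 1 1 0; 102 1 1 0; 110 1 1 0; 117 1 1 0; 123 1 1 0; 127 1 1 0; 130 1 1 0; 133 1 1 0; 136 1 1 0; 138 1 1 0; 138 1 1 0"

```text
t: 6.25
position: [0.5324, 0.0431, 0.0553]
tcp_rot: [-0.035, 0.708, 0.034, 0.704]
force: [-6.1, -1.1, 9.8]
grip_width: 0.0003
```

jog_arm --steps "1 0 0 0; 2 0 0 0; 2 0 0 0; 2 0 0 0"

```text
t: 6.65
position: [0.5324, 0.0431, 0.0535]
tcp_rot: [-0.035, 0.708, 0.034, 0.704]
force: [-6.9, -0.2, 9.3]
grip_width: -0.0001
```

jog_arm --steps "1 0 0 0; 2 0 0 0; 2 0 0 0; 2 0 0 0"

```text
t: 7.05
position: [0.5325, 0.0431, 0.0515]
tcp_rot: [-0.035, 0.708, 0.034, 0.704]
force: [-7.0, -1.3, 9.8]
grip_width: -0.0002
```

jog_arm --steps "1 0 0 0; 2 0 0 0; 2 0 0 0; 2 0 0 0"

```text
t: 7.45
position: [0.5325, 0.0431, 0.0495]
tcp_rot: [-0.035, 0.708, 0.034, 0.704]
force: [-6.6, 0.4, 9.6]
grip_width: -0.0001
```

jog_arm --steps "1 0 0 0; 2 0 0 0; 2 0 0 0; 2 0 0 0"

```text
t: 7.85
position: [0.5326, 0.0431, 0.0476]
tcp_rot: [-0.035, 0.708, 0.034, 0.704]
force: [-6.1, -0.4, 9.1]
grip_width: 0.0001
```

```bash
python3 - <<'E'
from h import *
s=snap('side','s3.png');a=snap('scene','a3.png');st=r.state();print(st['t'],st['position'],st['force'])
c=np.hstack([cv2.resize(s['img'][170:295,260:385],(400,400)),cv2.resize(a['img'][190:315,215:340],(400,400))])
cv2.imwrite('pics/c3.png',c[:,:,::-1])
E
```

```text
7.95 [0.5326202  0.04314702 0.04763894] [-6.36192608  0.66472092  9.24107759]
```

View pics/c3.png

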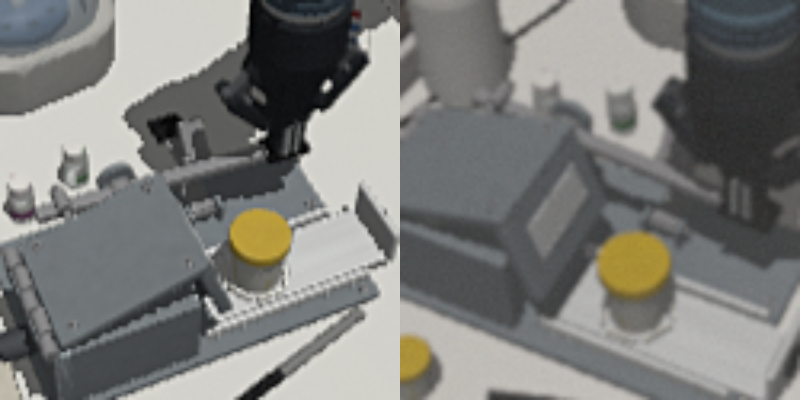

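```bash
python3 - <<'E'
from h import *
A=load('a3.png');B=load('s3.png')
o=np.array([.641,.1205]);c,s=np.cos(.0974),np.sin(.0974)
def w(x,y,z):return np.array([o[0]+c*x-s*y,o[1]+s*x+c*y,z])
for p in (0,.1,.2,.3,.4,.5):
    C,S=np.cos(p),np.sin(p)
    q=lambda y:w(.135-.128*C-.079*S,y,.099-.079*C+.128*S)
    t=lambda y:w(.135-.128*C,y,.099+.128*S)
    print(p,*[((proj(A,q(y))-[215,190])*3.2+[400,0]).round() for y in(.047,-.047)],((proj(A,t(.047))-[215,190])*3.2+[400,0]).round(),((proj(B,q(.047))-[260,170])*3.2).round())
a=cv2.resize(B['img'][185:260,300:390],None,fx=8.8,fy=8,interpolation=2)
cv2.imwrite('pics/c4.png',a[:,:,::-1])
E
```

```text
0 [512. 325.] [578. 226.] [499. 256.] [203. 350.]
0.1 [519. 318.] [585. 218.] [496. 243.] [212. 338.]
0.2 [525. 309.] [591. 208.] [491. 230.] [220. 326.]
0.3 [529. 299.] [595. 198.] [485. 216.] [226. 314.]
0.4 [531. 287.] [598. 186.] [476. 202.] [230. 302.]
0.5 [530. 274.] [599. 173.] [466. 187.] [233. 290.]
```

View pics/c4.png

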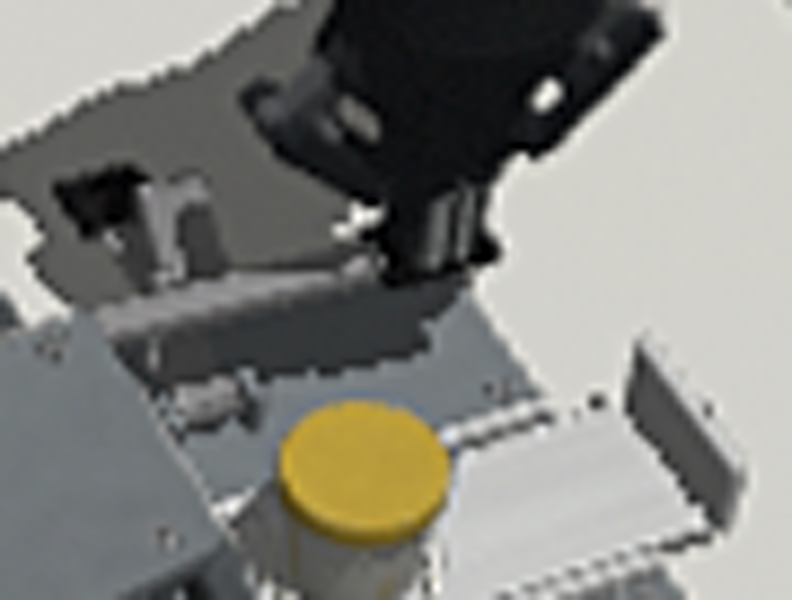

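```bash
python3 - <<'E'
from h import *
A=load('a3.png');B=load('s3.png')
for z in (.13,.1,.08,.06,.05,.04):
    print(z,((proj(B,(.5335,.0415,z))-[300,185])*[8.8,8]).round(),((proj(A,(.5335,.0415,z))-[215,190])*3.2+[400,0]).round())
B0=load('side0.png');print('rest pad ref (348.96,204.4):',proj(B0,(.5335,.0415,.131)), proj(B0,(.6072,-.0289,.06)),(250+301/4.8,185+113/4.8))
d=cv2.absdiff(load('side0.png')['img'],B['img']).sum(2)
print('tool fingertip side',((proj(B,(.5326,.0431,.0476))-[300,185])*[8.8,8]))
E
```

```text
0.13 [430. 150.] [743. 159.]
0.1 [422. 211.] [743. 188.]
0.08 [416. 249.] [743. 207.]
0.06 [411. 287.] [743. 225.]
0.05 [409. 305.] [743. 234.]
0.04 [406. 323.] [743. 243.]
rest pad ref (348.96,204.4): [348.89600137 203.54398537] [312.52237806 208.25614861] (312.7083333333333, 208.54166666666666)
tool fingertip side [412.73621688 312.33366588]
```

In the images the pad sits at about z = 0.075 while the TCP reads 0.048. So the lever is only part-way down, the flap is at about 0.25, and the fingertips look about 20–25 mm short of the reported TCP. I'll keep pressing in small steps under force watch.

jog_arm --steps "2 0 0 0; 4 0 0 0; 6 0 0 0; 8 0 0 0; 8 0 0 0"

```text
t: 8.45
position: [0.5333, 0.0432, 0.04]
tcp_rot: [-0.035, 0.708, 0.034, 0.705]
force: [-6.3, -0.8, 10.8]
grip_width: 0.0005
```

jog_arm --steps "1 0 0 0; 2 0 0 0; 3 0 0 0; 4 0 0 0; 4 0 0 0"

```text
t: 8.95
position: [0.5338, 0.0432, 0.0362]
tcp_rot: [-0.035, 0.707, 0.034, 0.705]
force: [-5.5, -0.9, 11.3]
grip_width: 0.0002
```

```bash
python3 - <<'E'
from h import *
s=load('w1.png')
p=np.array([.53292429,.04433213,.19323913])
for d in (0,10,20,30,40):print(d,proj(s,p+[0,0,d/1e3]))
im=s['img'].astype(int);print([tuple(im[v,318]) for v in range(222,290,4)])
st=r.state();print(st['position'],st['force'],st['wrist_torque'],st['joint_torque'])
E
```

```text
0 [318.49912462 234.64460821]
10 [318.49531449 241.38999102]
20 [318.49108939 248.8700241 ]
30 [318.48637762 257.21163742]
40 [318.48108997 266.57278847]
[(np.int64(41), np.int64(40), np.int64(40)), (np.int64(79), np.int64(76), np.int64(76)), (np.int64(77), np.int64(75), np.int64(74)), (np.int64(78), np.int64(75), np.int64(75)), (np.int64(77), np.int64(75), np.int64(75)), (np.int64(77), np.int64(75), np.int64(74)), (np.int64(80), np.int64(77), np.int64(77)), (np.int64(36), np.int64(35), np.int64(35)), (np.int64(39), np.int64(38), np.int64(38)), (np.int64(36), np.int64(35), np.int64(35)), (np.int64(36), np.int64(36), np.int64(36)), (np.int64(36), np.int64(36), np.int64(36)), (np.int64(35), np.int64(33), np.int64(34)), (np.int64(34), np.int64(32), np.int64(33)), (np.int64(33), np.int64(32), np.int64(32)), (np.int64(34), np.int64(34), np.int64(34)), (np.int64(43), np.int64(41), np.int64(42))]
[0.53376557 0.04321524 0.03620172] [-5.53443492 -0.90080364 11.32143516] [-0.1418098   1.23530123 -0.01677449] [ 5.10177415e-03 -3.27535772e+01  5.62397148e-01 -1.92562366e+01
  1.10603452e-01 -1.77706271e+00 -7.83570584e-06]
```

jog_arm --steps "1 0 0 0; 2 0 0 0; 3 0 0 0; 4 0 0 0; 4 0 0 0"

```text
t: 9.45
position: [0.5343, 0.0433, 0.0325]
tcp_rot: [-0.035, 0.707, 0.035, 0.705]
force: [-5.0, -1.0, 11.3]
grip_width: -0.0004
```

jog_arm --steps "1 0 0 0; 2 0 0 0; 3 0 0 0; 4 0 0 0; 4 0 0 0"

```text
t: 9.95
position: [0.535, 0.0434, 0.0288]
tcp_rot: [-0.034, 0.707, 0.035, 0.706]
force: [-5.0, -1.0, 11.2]
grip_width: -0.0
```

jog_arm --steps "1 0 0 0; 2 0 0 0; 2 0 0 0; 2 0 0 0"

```text
t: 10.35
position: [0.5355, 0.0435, 0.0263]
tcp_rot: [-0.034, 0.706, 0.035, 0.706]
force: [-1.7, -0.2, 5.8]
grip_width: 0.0001
```

The force dropped from 11 to 5.8 N, which suggests the catch has snapped over. I'll release gently and check.

jog_arm --steps "1 0 0 0; 1 0 0 0; 0 0 0 0; -2 0 0 0; -4 0 0 0; -7 0 0 0; -10 0 0 0; -14 0 0 0; -20 0 0 0; -30 0 0 0; -50 0 0 0; -80 0 0 0; -110 0 0 0; -140 0 0 0; -160 0 0 0; -160 0 0 0; -160 0 0 0"

```text
t: 12.05
position: [0.5353, 0.0433, 0.1858]
tcp_rot: [-0.034, 0.706, 0.035, 0.707]
force: [-0.3, -0.7, 0.2]
grip_width: -0.0001
```

```bash
python3 - <<'E'
from h import *
w=snap('wrist','w5.png');s=snap('side','s5.png');a=snap('scene','a5.png');st=r.state();print(st['t'],st['position'],st['force'])
c=np.hstack([cv2.resize(w['img'][20:300,220:580],(514,400)),cv2.resize(s['img'][180:295,300:382],(285,400))])
cv2.imwrite('pics/c5.png',c[:,:,::-1])
E
```

```text
12.2 [0.53383539 0.04315496 0.18362009] [-1.41807157 -1.15955855 -0.52633993]
```

View pics/c5.png

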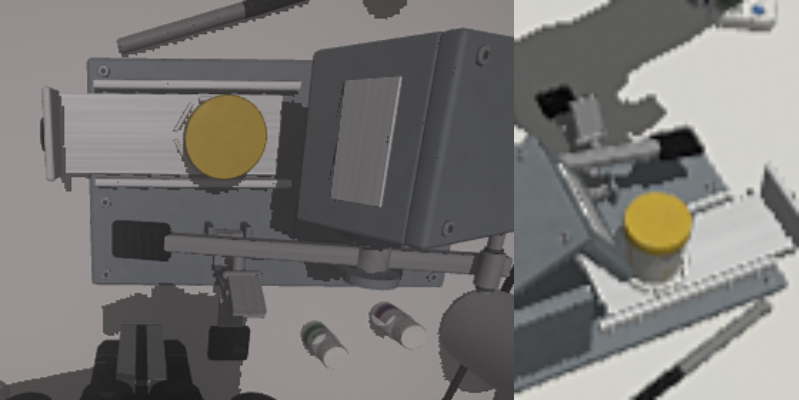

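The lever is held and the flap is up: in the crop the pad is lowered at (140,240) and the hook is over the bar. Next I check where the fingertip really is against the reported TCP, since that sets the push height.

```bash
python3 - <<'E'
from h import *
o=[]
for f in('s5.png','a5.png'):
    s=load(f);p=np.array([.5340,.0432,.1838]);u=proj(s,p);x,y=int(u[0])-30,int(u[1])-40
    c=cv2.resize(s['img'][y:y+60,x:x+60],(400,400),interpolation=2)
    for d,k in((0,(255,0,0)),(.03,(0,255,0))):
        v=(proj(s,p+[0,0,d])-[x,y])*400/60; cv2.circle(c,tuple(int(i) for i in v),4,k,-1)
    o.append(c)
cv2.imwrite('pics/c6.png',np.hstack(o)[:,:,::-1])
E
```

```text
(no output)
```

View pics/c6.png

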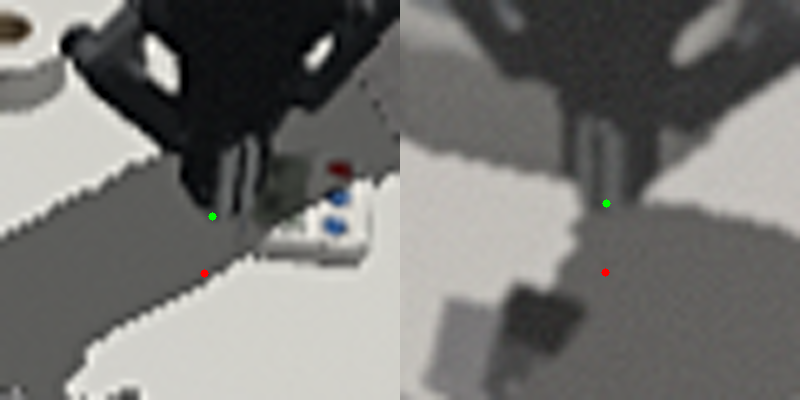

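The real fingertip is about 30 mm above the reported TCP (green mark), so I'll use tip z = TCP z + 30 mm. Now I move in front of the boss, descend to a tip height of about 25 mm, and look.

jog_arm --steps "0 20 -35 0; 0 45 -75 0; 0 65 -107 0; 0 65 -107 0; 30 65 -107 0; 60 65 -107 0; 95 65 -107 0; 130 65 -107 0; 160 65 -107 0; 180 65 -107 0; 189 65 -107 0; 189 65 -107 0; 189 65 -107 0"

```text
t: 13.5
position: [0.4231, 0.0976, -0.0035]
tcp_rot: [-0.034, 0.706, 0.035, 0.706]
force: [0.8, -0.6, 0.9]
grip_width: 0.0004
```

```bash
python3 - <<'E'
from h import *
s=snap('side','s7.png');a=snap('scene','a7.png');st=r.state();print(st['t'],st['position'],st['force'])
c=np.hstack([cv2.resize(s['img'][180:280,310:410],(400,400),interpolation=2),cv2.resize(a['img'][215:315,265:365],(400,400),interpolation=2)])
cv2.imwrite('pics/c7.png',c[:,:,::-1])
E
```

```text
13.6 [ 0.4237919   0.09788794 -0.002725  ] [-0.89823792  0.54271164  0.08313901]
```

View pics/c7.png

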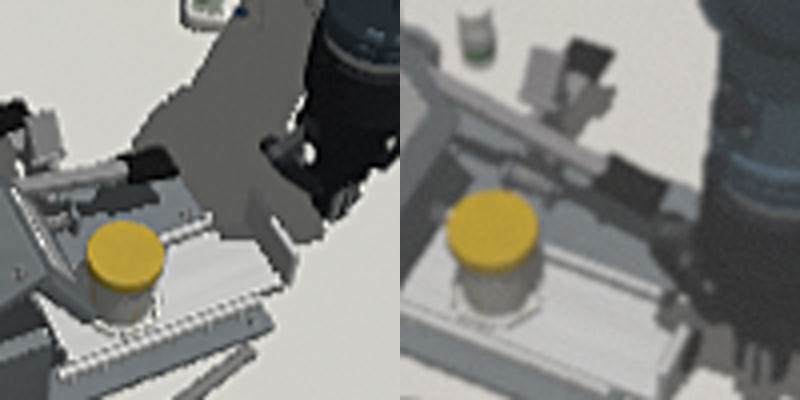

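The tip stands before the end plate (side crop: tip at (350,215), plate at (270,230)) and the flap is still up. Now I push along tool z.

jog_arm --steps "0 0 10 0; 0 0 18 0; 0 0 24 0; 0 0 30 0; 0 0 36 0; 0 0 42 0; 0 0 48 0; 0 0 54 0; 0 0 60 0; 0 0 60 0"

```text
t: 14.6
position: [0.4835, 0.1035, -0.0038]
tcp_rot: [-0.034, 0.706, 0.035, 0.707]
force: [0.3, 0.3, -0.7]
grip_width: -0.0005
```

jog_arm --steps "0 0 6 0; 0 0 12 0; 0 0 18 0; 0 0 24 0; 0 0 30 0; 0 0 36 0; 0 0 42 0; 0 0 48 0; 0 0 54 0; 0 0 58 0; 0 0 60 0; 0 0 60 0"

```text
t: 15.8
position: [0.5426, 0.1096, -0.0037]
tcp_rot: [-0.034, 0.706, 0.035, 0.707]
force: [-0.3, -1.0, 0.2]
grip_width: -0.0004
```

```bash
python3 - <<'E'
from h import *
def yel(s):
    h=cv2.cvtColor(s['img'],cv2.COLOR_RGB2HSV);m=cv2.inRange(h,(18,120,60),(32,255,255))
    n,l,st,c=cv2.connectedComponentsWithStats(m);return [(c[i].round(1),st[i,4]) for i in range(1,n) if st[i,4]>40]
s=snap('side','s8.png');a=snap('scene','a8.png');w=snap('wrist','w8.png');print(r.state()['force'])
for x in('s5.png','s8.png','a5.png','a8.png'):print(x,yel(load(x)))
E
```

```text
[-0.39036304 -0.12991311 -0.23606887]
s5.png [(array([340.8, 243.8]), np.int32(275)), (array([316.1, 303.5]), np.int32(157)), (array([354.6, 308.2]), np.int32(157))]
s8.png [(array([310.6, 261.1]), np.int32(75)), (array([316.1, 303.5]), np.int32(156)), (array([354.6, 308.2]), np.int32(158))]
a5.png [(array([287.7, 272.5]), np.int32(360)), (array([216.3, 301.6]), np.int32(162)), (array([236.1, 333.6]), np.int32(186))]
a8.png [(array([216.3, 301.6]), np.int32(162)), (array([236.1, 333.6]), np.int32(186))]
```

The cup rides in (bystander lids unmoved). I continue to the hard stop, watching force.

jog_arm --steps "0 0 2 0; 0 0 4 0; 0 0 6 0; 0 0 8 0"

```text
t: 16.35
position: [0.5498, 0.1105, -0.0037]
tcp_rot: [-0.035, 0.706, 0.035, 0.706]
force: [-1.0, 0.9, 2.1]
grip_width: 0.0001
```

jog_arm --steps "0 0 1 0; 0 0 3 0; 0 0 4 0; 0 0 5 0"

```text
t: 16.75
position: [0.5549, 0.1109, -0.0038]
tcp_rot: [-0.035, 0.706, 0.035, 0.706]
force: [-1.7, 0.7, 2.5]
grip_width: -0.0003
```

jog_arm --steps "0 0 1 0; 0 0 2 0; 0 0 3 0; 0 0 4 0"

```text
t: 17.15
position: [0.5588, 0.111, -0.0038]
tcp_rot: [-0.035, 0.706, 0.035, 0.706]
force: [-2.4, 0.1, 2.1]
grip_width: 0.0001
```

jog_arm --steps "0 0 1 0; 0 0 2 0; 0 0 3 0; 0 0 3 0"

```text
t: 17.55
position: [0.5594, 0.1111, -0.0041]
tcp_rot: [-0.035, 0.708, 0.034, 0.705]
force: [-6.7, -0.4, 5.9]
grip_width: -0.0001
```

jog_arm --steps "0 0 1 0; 0 0 2 0; 0 0 3 0; 0 0 3 0"

```text
t: 17.95
position: [0.5595, 0.1111, -0.0043]
tcp_rot: [-0.035, 0.71, 0.034, 0.703]
force: [-11.2, -0.1, 11.9]
grip_width: -0.0001
```

```bash
python3 - <<'E'
from h import *
w=snap('wrist','w9.png');s=snap('side','s9.png');a=snap('scene','a9.png');st=r.state();print(st['t'],st['position'],st['force'])
c=np.hstack([cv2.resize(s['img'][190:290,290:390],(400,400),interpolation=2),cv2.resize(a['img'][215:315,245:345],(400,400),interpolation=2)])
c=np.vstack([c,np.hstack([cv2.resize(w['img'][0:200,120:520],(400,200)),np.zeros((200,400,3),np.uint8)])])
cv2.imwrite('pics/c9.png',c[:,:,::-1])
E
```

```text
18.1 [ 0.55947791  0.11106668 -0.00427328] [-9.35188045 -0.42147527 10.17337543]
```

It stopped at x = 0.5595 (force 11 N), consistent with contact at about 0.447 plus 110 mm. I back off, rise, and go above the tab to look from there.

jog_arm --steps "0 0 -10 0; 0 0 -25 0; 0 0 -45 0; -40 0 -45 0; -85 0 -45 0; -130 0 -45 0; -170 0 -45 0; -190 0 -45 0; -190 -40 -45 0; -190 -85 -45 0; -190 -125 -35 0; -190 -144 -5 0; -190 -144 20 0; -190 -144 29 0; -190 -144 29 0; -190 -144 29 0"

```text
t: 19.7
position: [0.6068, -0.0286, 0.1857]
tcp_rot: [-0.035, 0.707, 0.035, 0.706]
force: [-0.3, 0.8, 0.4]
grip_width: 0.0003
```

```bash
python3 - <<'E'
from h import *
w=snap('wrist','w10.png');s=snap('side','s10.png');a=snap('scene','a10.png');st=r.state();print(st['t'],st['position'],st['force'],proj(w,(.6072,-.0289,.06)))
c=np.vstack([w['img'],np.hstack([cv2.resize(s['img'][200:300,300:400],(320,200),interpolation=2),cv2.resize(a['img'][215:315,245:345],(320,200),interpolation=2)])])
cv2.imwrite('pics/c10.png',c[:,:,::-1])
E
```

```text
19.85 [ 0.60659605 -0.02869413  0.18611588] [ 0.1451922  -0.08254039  0.07142062] [319.10363167 185.0963985 ]
```

View pics/c10.png

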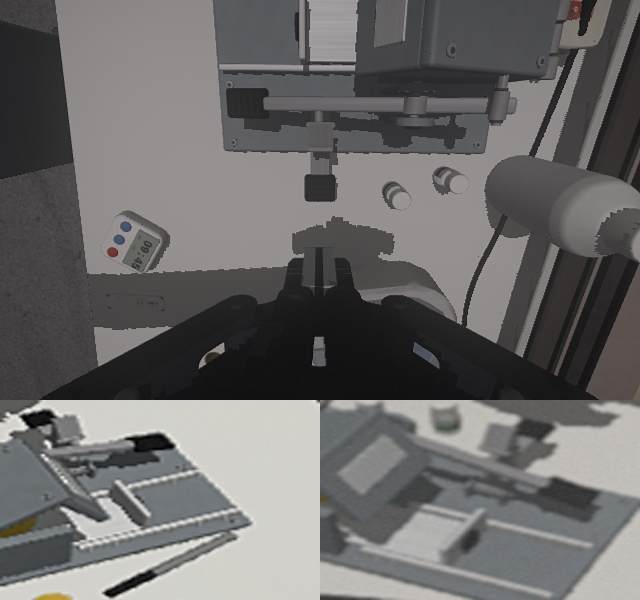

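The last view shows the flap up, the slide in with its end plate at about (303,30), the cup under the flap, and the tab at (320,187), within 2 px of its expected position. Quick numeric check of the slide travel:

```bash
python3 - <<'E'
from h import *
w=load('w10.png');w0=load('w5.png')
c,s=np.cos(.0974),np.sin(.0974)
def loc(p):d=p[:2]-np.array([.641,.1205]);return (1e3*np.array([c*d[0]+s*d[1],-s*d[0]+c*d[1]])).round(1)
im=cv2.cvtColor(w['img'],6);print('now',list(enumerate(im[22,285:330],285)))
print([(u,loc(ray(w,u,22,.045))) for u in(298,303,308)])
E
```

```text
now [(285, np.uint8(92)), (286, np.uint8(90)), (287, np.uint8(91)), (288, np.uint8(91)), (289, np.uint8(91)), (290, np.uint8(91)), (291, np.uint8(91)), (292, np.uint8(91)), (293, np.uint8(94)), (294, np.uint8(63)), (295, np.uint8(41)), (296, np.uint8(39)), (297, np.uint8(38)), (298, np.uint8(35)), (299, np.uint8(120)), (300, np.uint8(139)), (301, np.uint8(141)), (302, np.uint8(139)), (303, np.uint8(133)), (304, np.uint8(118)), (305, np.uint8(67)), (306, np.uint8(61)), (307, np.uint8(76)), (308, np.uint8(77)), (309, np.uint8(70)), (310, np.uint8(162)), (311, np.uint8(165)), (312, np.uint8(164)), (313, np.uint8(163)), (314, np.uint8(163)), (315, np.uint8(164)), (316, np.uint8(163)), (317, np.uint8(164)), (318, np.uint8(164)), (319, np.uint8(164)), (320, np.uint8(164)), (321, np.uint8(165)), (322, np.uint8(163)), (323, np.uint8(164)), (324, np.uint8(164)), (325, np.uint8(163)), (326, np.uint8(163)), (327, np.uint8(164)), (328, np.uint8(164)), (329, np.uint8(164))]
[(298, array([-66.9,  -1.9])), (303, array([-62.5,  -1.9])), (308, array([-58.1,  -1.9]))]
```

The end plate's rear face is at about -62 mm in front of the shield, as specified for fully home. Now I press the tab.

jog_arm --steps "40 -2 0 0; 80 -2 0 0; 115 -2 0 0; 138 -2 0 0; 148 -2 0 0; 154 -2 0 0; 158 -2 0 0; 161 -2 0 0; 164 -2 0 0; 166 -2 0 0; 166 -2 0 0"

```text
t: 20.95
position: [0.6079, -0.031, 0.0203]
tcp_rot: [-0.035, 0.706, 0.035, 0.706]
force: [0.4, 0.2, -0.0]
grip_width: -0.0001
```

jog_arm --steps "1 0 0 0; 3 0 0 0; 4 0 0 0; 4 0 0 0; 4 0 0 0; 4 0 0 0"

```text
t: 21.55
position: [0.6087, -0.0315, 0.0173]
tcp_rot: [-0.035, 0.706, 0.034, 0.707]
force: [-1.9, -1.0, 5.2]
grip_width: -0.0002
```

```bash
cat > chk.py <<'E'
from h import *
import sys
s=snap('side',sys.argv[1]);st=r.state();print(st['t'],st['position'],st['force'])
m=lambda a,b:cv2.absdiff(a['img'][230:300,255:330],b['img'][230:300,255:330]).mean()
print('vs shut',m(s,load('side0.png')),'vs open',m(s,load('s10.png')),'ref',m(load('side0.png'),load('s10.png')))
E
python3 chk.py s11.png
```

```text
21.6 [ 0.60866404 -0.03148584  0.0172757 ] [-1.91858579 -1.32947958  4.24448734]
vs shut 14.17231746031746 vs open 1.4841269841269842 ref 14.01695238095238
```

jog_arm --steps "1.5 0 0 0; 3 0 0 0; 4.5 0 0 0; 6 0 0 0; 6 0 0 0"

```text
t: 22.1
position: [0.6083, -0.0325, 0.0103]
tcp_rot: [-0.035, 0.706, 0.034, 0.707]
force: [0.5, -3.9, 3.2]
grip_width: 0.0
```

jog_arm --steps "1 0 0 0; 2 0 0 0; 3 0 0 0; 4 0 0 0; 4 0 0 0"

```text
t: 22.6
position: [0.6078, -0.0298, 0.006]
tcp_rot: [-0.034, 0.706, 0.035, 0.706]
force: [-0.1, -1.9, 4.0]
grip_width: -0.0001
```

```bash
python3 chk.py s12.png
```

```text
22.65 [ 0.60781648 -0.02976808  0.00601729] [-0.66597389 -2.42239168  3.1260042 ]
vs shut 2.4935238095238095 vs open 15.062349206349205 ref 14.01695238095238
```

The lever is free and the flap is nearly shut. I hold for a moment, then lift clear.

jog_arm --steps "0 0 0 0; 0 0 0 0; 0 0 0 0; 0 0 0 0; 0 0 0 0; -5 -2 0 0; -10 -3 0 0; -20 -4 0 0; -40 -5 0 0; -75 -8 0 0; -115 -10 0 0; -155 -15 0 0; -180 -20 0 0; -180 -20 0 0; -180 -20 0 0; -180 -20 0 0"

```text
t: 24.25
position: [0.608, -0.0506, 0.1843]
tcp_rot: [-0.034, 0.708, 0.035, 0.705]
force: [-0.3, 0.3, -0.9]
grip_width: -0.0001
```

```bash
python3 chk.py s13.png; python3 - <<'E'
from h import *
w=snap('wrist','w13.png');a=snap('scene','a13.png');A0=load('scene0.png');S=load('s13.png');S0=load('side0.png')
f=lambda a,b,r0,r1,c0,c1:cv2.absdiff(a['img'][r0:r1,c0:c1],b['img'][r0:r1,c0:c1]).mean().round(2)
print('roof scene',f(a,A0,235,275,205,270),'pad side',f(S,S0,198,212,338,358),'marker',f(S,S0,265,300,332,375),'small cups',f(S,S0,295,322,305,365),'vials scene',f(a,A0,205,228,255,292))
for s in(S,S0):
    h=cv2.cvtColor(s['img'],cv2.COLOR_RGB2HSV);print('yellow on slide px',cv2.countNonZero(cv2.inRange(h[225:280,280:360],(18,120,60),(32,255,255))))
E
```

```text
24.3 [ 0.60790125 -0.05046301  0.18395537] [ 0.06658429 -0.14999236 -0.05292555]
vs shut 1.5227936507936508 vs open 14.294285714285714 ref 14.01695238095238
roof scene 2.23 pad side 1.81 marker 1.06 small cups 1.01 vials scene 27.81
yellow on slide px 0
yellow on slide px 276
```

```bash
python3 - <<'E'
from h import *
A=load('scene0.png')['img'];a=load('a13.png')['img'];S=load('side0.png')['img'];s=load('s13.png')['img'];q=load('s10.png')['img']
def tm(x,y,r0,r1,c0,c1):
    m=cv2.matchTemplate(y[r0-8:r1+8,c0-8:c1+8],x[r0:r1,c0:c1],5);_,v,_,l=cv2.minMaxLoc(m);return round(v,2),(l[0]-8,l[1]-8)
print('vials',tm(S,s,211,230,276,290),tm(S,s,223,240,259,274),'timer',tm(S,s,170,190,355,378),'plate vs home',tm(q,s,238,268,330,352))
E
```

```text
vials (0.43, (0, 0)) (0.83, (0, 0)) timer (0.73, (0, 0)) plate vs home (0.88, (0, 0))
```

All unshifted (the lower match scores fit the arm's shadow and occlusion). I hand in.

```bash
python3 -c "
from bench import r
print(r.sign_off())"
```

```text
the job is handed in; nothing more can be done
None
```

The counter is loaded: the catch held the lever with the flap up, I pushed the slide home with the cup riding on it, then pressed the tab and the flap fell shut. The robot was clear of everything when I handed in, about 24 s in.

**Disagreement found:** the first press did not latch. The real fingertips sit about 30 mm above the reported tool point (the tab contact suggested nearer 40 mm), so I pressed again, deeper, until the force fell from about 11 N to 6 N. On lifting away, the lever stayed held.

**Slide:** it met a hard stop, and the end plate's rear face measured about 62 mm in front of the shield, as specified for fully home. At that stop the force had an unexplained upward part of about 12 N alongside the 11 N push.

**Last checks:**
- The flap and lever pad match their starting (shut) pictures.
- No cup lid is visible outside the shield.
- The end plate is still at its home position.
- The marker and the small cups are unmoved.
- The vials and timer show no shift, though one vial matched weakly (score 0.43) and a scene-view difference over the vials was large. I put both down to the arm's shadow and occlusion.
- I did not check the label roll, the test card or the cup standing at the right after the job.

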